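# Log the sample bobbins and nest the empty tubs

## Task

Lift each black bobbin out of its tub and stand it, head up, in a pocket of its own in the tray on the scale; once all the bobbins are in, press the scale's green key fully down. Nest all the round tubs upright in one stack standing wholly on the yellow mat, and stand the square tubs, which will not nest with them, upright side by side on the floor of the red tray (not one inside the other). Leave the other things on the bench where they are.

Things in the scene. Friction and masses are not known exactly. Their poses are not given: they have to be found in the camera images.
- R1_mid (a point): centre, 33 mm above the underside, of a blue ROUND tub, 66 mm high, open top, z up. Top 26 mm: straight collar 64 mm across (mouth 57 mm); body tapers over 40 mm from 52 to 36 mm at the foot; floor 4 mm; foot weighted, about 100 g. Nests in another with 2.5 mm play, upper collar on lower rim: each adds 26 mm to the stack. May hold a bobbin.
- R2_mid (a point): centre, 33 mm above the underside, of a pink ROUND tub, 66 mm high, open top, z up. Top 26 mm: straight collar 64 mm across (mouth 57 mm); body tapers over 40 mm from 52 to 36 mm at the foot; floor 4 mm; foot weighted, about 100 g. Nests in another with 2.5 mm play, upper collar on lower rim: each adds 26 mm to the stack. May hold a bobbin.
- R3_mid (a point): centre, 33 mm above the underside, of a blue ROUND tub, 66 mm high, open top, z up. Top 26 mm: straight collar 64 mm across (mouth 57 mm); body tapers over 40 mm from 52 to 36 mm at the foot; floor 4 mm; foot weighted, about 100 g. Nests in another with 2.5 mm play, upper collar on lower rim: each adds 26 mm to the stack. May hold a bobbin.
- R4_mid (a point): centre, 33 mm above the underside, of a pink ROUND tub, 66 mm high, open top, z up. Top 26 mm: straight collar 64 mm across (mouth 57 mm); body tapers over 40 mm from 52 to 36 mm at the foot; floor 4 mm; foot weighted, about 100 g. Nests in another with 2.5 mm play, upper collar on lower rim: each adds 26 mm to the stack. Empty; may be absent.
- S1_mid (a point): centre (half-way up, 33 mm above its underside) of a blue SQUARE tub, 66 mm high, open top, z up, x and y square to its sides. Its top 26 mm is a straight collar 62 mm square; the body below tapers over 40 mm from 54 to 44 mm square; foot weighted, about 100 g. It does not go into a round tub. Empty.
- S2_mid (a point): centre (half-way up, 33 mm above its underside) of a pink SQUARE tub, 66 mm high, open top, z up, x and y square to its sides. Its top 26 mm is a straight collar 62 mm square; the body below tapers over 40 mm from 54 to 44 mm square; foot weighted, about 100 g. It does not go into a round tub. Empty; may be absent.
- M1_mid (a point): centre (half-way up) of a black moulded bobbin, 95 mm long, standing at the start in round tub R1 on its floor, its top 33 mm above the tub's rim; z up through its head. Head: plain cylinder 26 mm in diameter, the top 38 mm; stem 16 mm in diameter; round foot flange 29 mm in diameter and 8 mm thick; about 50 g. May be absent.
- M2_mid (a point): centre (half-way up) of a black moulded bobbin, 95 mm long, standing at the start in round tub R2 on its floor, its top 33 mm above the tub's rim; z up through its head. Head: plain cylinder 26 mm in diameter, the top 38 mm; stem 16 mm in diameter; round foot flange 29 mm in diameter and 8 mm thick; about 50 g. May be absent.
- M3_mid (a point): centre (half-way up) of a black moulded bobbin, 95 mm long, standing at the start in round tub R3 on its floor, its top 33 mm above the tub's rim; z up through its head. Head: plain cylinder 26 mm in diameter, the top 38 mm; stem 16 mm in diameter; round foot flange 29 mm in diameter and 8 mm thick; about 50 g. May be absent.
- tray_floor (a point): centre of the inner floor of the grey pocket tray fixed on the scale's steel pan, 63 mm above the bench. The tray holds a row of three open pockets along its y axis; walls rise 44 mm above this floor; z up, x across the row (pointing away from the key side). Scale: fixed, white, 260 (x) by 220 mm (y), case 50 mm high.
- pocket0 (a point): centre of the floor of a pocket (-51 mm along the tray's y); pockets are 48 mm (x) by about 46 mm (y) inside and 44 mm deep, axes as the tray's. Takes one bobbin.
- pocket1 (a point): centre of the floor of a pocket (at the tray's middle); pockets are 48 mm (x) by about 46 mm (y) inside and 44 mm deep, axes as the tray's. Takes one bobbin.
- pocket2 (a point): centre of the floor of a pocket (+51 mm along the tray's y); pockets are 48 mm (x) by about 46 mm (y) inside and 44 mm deep, axes as the tray's. Takes one bobbin.
- key_top (a point): centre of the top face of the scale's round green key, 28 mm in diameter, on the front of the scale (robot's side); it is pressed straight down
- key (a joint): travel of the green key: 0 up, 0.006 m fully down against a spring of 5 N; it springs back
- mat_top (a point): centre of the top of the yellow stacking mat, 140 mm square, 3 mm thick, fixed on the bench
- redtray_in (a point): centre of the inner floor (5 mm above the bench) of the fixed red tray, inside 140 mm (x) by 200 mm (y), walls rising 30 mm above this floor
- tape: bystander, not part of the job: roll of orange tape lying flat, 64 mm across, 22 mm high
- marker: bystander, not part of the job: red marker pen lying on the bench, 126 mm long
- bowl: bystander, not part of the job: pink bowl, 140 mm across, 60 mm high
- notepad: bystander, not part of the job: white notepad, 100 by 140 by 15 mm
- calc: bystander, not part of the job: grey calculator, 130 by 80 mm
Not all that is in view belongs to the job. What is shaped like the part that bears M2_mid but pink or purple is not meant.

How it is judged:
On the way, in this order (a step that is already met when the one before it is completed fails the run):
1. every bobbin stands in a pocket of the tray on the scale (x of M1_mid in the frame of tray_floor between -0.026 and 0.026 m and y of M1_mid in the frame of tray_floor between -0.076 and 0.076 m and z of M1_mid in the frame of tray_floor between 0.035 and 0.056 m and angle between each of M1_mid, M2_mid, M3_mid's own z axis and vertical below 0.2 rad and x of M2_mid in the frame of tray_floor between -0.026 and 0.026 m and y of M2_mid in the frame of tray_floor between -0.076 and 0.076 m and z of M2_mid in the frame of tray_floor between 0.035 and 0.056 m and x of M3_mid in the frame of tray_floor between -0.026 and 0.026 m and y of M3_mid in the frame of tray_floor between -0.076 and 0.076 m and z of M3_mid in the frame of tray_floor between 0.035 and 0.056 m), for 0.3 s.
2. the green key is pressed (at least 4 mm of its 6 mm) with all bobbins in their pockets (all of step 1 and value of joint key above 0.004 m), for 0.03 s.
At the end, for the whole second after the job is handed in: Bobbins head up on the floors of pockets (tilt under 0.2 rad); round tubs upright (under 0.12 rad), coaxial within 12 mm in one nested stack, axis within 52 mm of the mat's centre; square tubs upright (0.12 rad) on the red tray's floor (centre under 40 mm above it); all at rest (all of step 1 and x of S1_mid in the frame of redtray_in between -0.07 and 0.07 m and y of S1_mid in the frame of redtray_in between -0.1 and 0.1 m and z of S1_mid in the frame of redtray_in between 0.02 and 0.04 m and angle between each of S1_mid, S2_mid, R1_mid, R2_mid, R3_mid, R4_mid's own z axis and vertical below 0.12 rad and x of S2_mid in the frame of redtray_in between -0.07 and 0.07 m and y of S2_mid in the frame of redtray_in between -0.1 and 0.1 m and z of S2_mid in the frame of redtray_in between 0.02 and 0.04 m and horizontal distance between each of R1_mid, R2_mid, R3_mid, R4_mid and mat_top below 0.052 m and height (world z) of each of R1_mid, R2_mid, R3_mid, R4_mid below 0.125 m and horizontal distance between R1_mid and R2_mid below 0.012 m and horizontal distance between each of R1_mid, R2_mid and R3_mid below 0.012 m and horizontal distance between each of R1_mid, R2_mid, R3_mid and R4_mid below 0.012 m and linear speed of each of R1, R2, R3, R4, S1, S2, M1, M2, M3 below 0.03 m/s); the robot touches nothing.
It fails at once if a bystander is moved more than 40 mm (distance of any of tape, marker, bowl, notepad, calc from where it was at the start of the episode above 0.04 m).
Of R4, S2 only 1 to 2 are there at a start; the rules pass over those that are not, and their reading is None.
Of M1, M2, M3 only 2 to 3 are there at a start; the rules pass over those that are not, and their reading is None.
At some moment in a run one of S1, S2 may be knocked a few centimetres aside while the robot is not near it.
It also fails if it takes over 210 s, if anything falls off the work surface, if the arm or the gripper's body presses on something with over 40 N, if the wrist force passes 120 N, or if a joint passes its speed limit or range.

## Robot

A 6-joint arm with a two-finger parallel gripper is mounted at the origin on the work surface. World frame = base frame: x ahead of the robot, y to its left, z up, the work surface at z = 0. Lengths are in m, angles in rad, forces in N, time in s.
With the tool pointing down it reaches from about 0.4 to 0.825 m from the base axis. Payload 7 kg.
Tool frame: the origin (TCP) lies midway between the tips of the shut fingers; the grasp point (between the pads) lies arm.hold_point_z behind it (arm.hold_point_z is the distance from the TCP to the grasp point, in m); z points along the fingers, y is the line along which they close (so a half turn about z gives the same grasp; the last joint's range is limited). The gripper opens to 88 mm and grips with 3 to 60 N. Pads are 19 mm wide; open, the fingers measure 130 mm over their backs; the gripper's body (78 mm by 193 mm) begins 47 mm behind the grasp point.
Start: joints at [1.517, 0.359, 0.012, 0, -1.224, -0.288], TCP at [0.226, 0.636, 0.227] pointing down, gripper open.
Joint ranges: [-3.07, 3.07], [-1.43, 2.12], [-1.02, 1.25], [-3.03, 1.67], [-3.05, -0], [-3.03, 3.03]. Speed limits (rad/s): [2.39, 2.39, 3.01, 3.14, 3.14, 3.14].

## Interface

Orientations are given as [roll, pitch, yaw] about the fixed x, y, z axes, in that order (R = Rz(yaw) Ry(pitch) Rx(roll)).
In Python, from station import arm gives the robot as it stands.
- The arm moves only by the shell command python3 -m crank 'ROWS' [OPENING] [FORCE]. ROWS is JSON, a list that holds one entry, the list of rows, each a list of 4 numbers: the shift along the tool's x, y, z in units of 25 mm (1.0 is 25 mm), then the turn about the tool's z in units of 5 degrees (1.0 is 5 degrees). A call has 1 to 12 rows; each row is the pose to reach, as a shift and turn from the pose commanded when the call began, along the tool's axes at that moment; what a row does not reach only later rows make up. A row lasts 1/8 s, in which the tool goes at most 62.5 mm and 10.7 degrees, less where a joint would pass 70% of its speed; a pose out of reach is approached as far as the arm can. A call with a gripper value outside its range is refused whole. OPENING is the closure, from 0 (fully open) to 1 (shut), set as the call begins (- or left out, the last holds). The fingers move at their own pace and stop on an object; FORCE is the grip in N (left out, the last holds). Time passes only in rows, so rows that repeat a pose let the fingers close. It gives the time, the measured TCP pose, the force, the opening and the grip force at its end, in the units of the state.
- arm.get_state(): the state, without advancing time (a new reading comes with each control period).
- arm.grab_frame(name): name is "scene" or "top" or "wrist"; returns (picture, depth): 420x560x3 uint8, red, green, blue; 420x560 float32, m along the optical axis (not along the pixel's ray), 0 where there is no reading.
- arm.get_calibration(name): a dict with "mtx" (3x3 intrinsics, pixels), "R" (3x3) and "t" (3): a world point X has camera coordinates R X + t; the wrist camera has in their place "mount" (4x4, takes a point from camera to tool coordinates, whose origin is the TCP and whose axes are the flange's). Camera axes: x right, y down, z forward; pixel columns grow to the right and rows downward; lengths in m; the calibration is good to about 2 mm. A picture is of the moment at which its call begins: read the wrist's pose just before it. get_calibration takes no time and is no camera call.
- arm.job_done(): hands the job in; it is judged then, once.
Trained networks look in the newest picture that a camera, given by its name, has taken for a name from the list of things; names that differ only in an ending like _2 or _b are one class to them, and where a whole thing is asked for, a point or a joint stands for the part that bears it (a point fixed in the world has none). Each returns a list of dicts, best first, with "score" (0 to 1); they miss things now and then, are a little off and sometimes report something else, mostly with a low value. They report only what shows in the picture. A call takes as long as a camera call. They do not tell look-alikes from the thing itself.
- arm.recognise(thing, camera): "extent" ([left, top, width, height] in pixels, round what is visible of it).
- arm.trace(thing, camera): "mask" (420x560 bool, what is visible of it) and "extent" ([left, top, width, height] in pixels, round what is visible of it).
The state is a dict: "t": time; "q": joint angles; "qd": joint speeds; "joint_efforts": joint torques, N m; "eef_pos": TCP position; "ee_rot": TCP orientation; "force": force on the tool from outside, world axes, zero at the start; "moment": the same for the moment, N m; "width": finger opening in m; "gripper_force": force on a finger pad.
Only numpy, scipy, OpenCV 4.12 (cv2) and the standard library are available. Lean on these libraries where they do the work, as an engineer would, in place of code of your own. Each camera call takes 0.05 s, during which the arm holds its last target. There are 200 camera calls.

## Working session

There is one attempt and no reset: what is moved stays moved. The work goes in short steps, Python scripts to look and compute and a shell command to move; the robot and the scene stay as the last step left them, time stands still between calls to the robot, and variables do not carry over. Pictures are saved under pics/ and viewed, at most 14 in all, crops included, and the job is handed in when it is done.

```bash
ls; mkdir -p pics; python3 - <<'E'
from station import arm
import cv2
s=arm.get_state();print(s['t'],s['eef_pos'],s['ee_rot'],s['width'],arm.hold_point_z)
for n in ('top','scene'):
    p,d=arm.grab_frame(n);cv2.imwrite(f'pics/{n}0.png',p[:,:,::-1])
    c=arm.get_calibration(n);print(c['mtx'],c['R'],c['t'])
print(arm.get_calibration('wrist')['mount'])
E
```

```text
pics
0.0 [0.22610786 0.63551822 0.2256434 ] [ 3.13999108e+00 -1.44365321e-04 -3.41902411e-01] 0.08780151450501546 0.0188
[[409.33505299   0.         272.92118871]
 [  0.         409.33505299 216.01834716]
 [  0.           0.           1.        ]] [[-0.02676058 -0.99945918 -0.01911048]
 [-0.99545876  0.02839082 -0.09086156]
 [ 0.09135498  0.01659218 -0.99568015]] [0.02172029 0.55242119 1.17176881]
[[401.01556288   0.         282.95808355]
 [  0.         401.01556288 209.93035809]
 [  0.           0.           1.        ]] [[ 0.14575622  0.9893198  -0.00120408]
 [ 0.80291825 -0.11900462 -0.58408919]
 [-0.57799429  0.08416785 -0.81168859]] [-0.06418731 -0.41481312  1.40489081]
[[ 9.13053798e-04 -9.60695941e-01 -2.77601289e-01  7.45414901e-02]
 [ 9.99999530e-01  9.67553517e-04 -5.93346223e-05 -3.76480731e-04]
 [ 3.25596635e-04 -2.77601105e-01  9.60696373e-01 -1.57525608e-01]
 [ 0.00000000e+00  0.00000000e+00  0.00000000e+00  1.00000000e+00]]
```

View pics/top0.png

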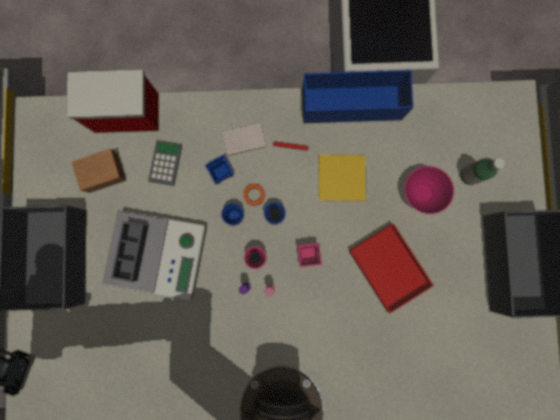

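View pics/scene0.png

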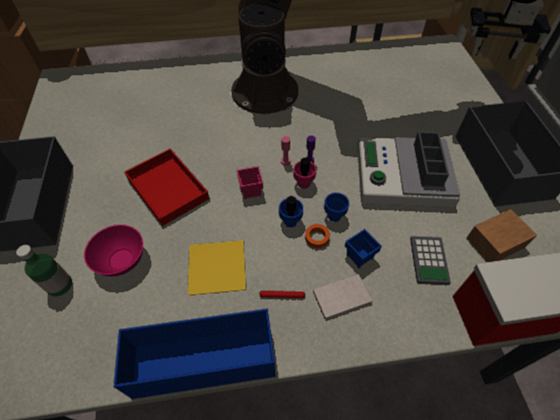

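Top view: round tubs blue (233,213) empty, blue (274,212) and pink (255,257) with bobbins; squares blue (220,168), pink (309,254); key (187,240), pockets along (130,250), mat (342,178), red tray (390,267). R4 and one bobbin are absent. I'll measure these by depth.

```bash
cat > h.py <<'E'
import numpy as np, cv2
from station import arm
def cloud(n):
    p,d=arm.grab_frame(n);c=arm.get_calibration(n)
    v,u=np.mgrid[:420,:560];K=c['mtx']
    X=np.stack([(u-K[0,2])/K[0,0]*d,(v-K[1,2])/K[1,1]*d,d],-1)
    if n=='wrist':
        s=arm.get_state()
        from scipy.spatial.transform import Rotation as Ro
        T=c['mount'];X=X@T[:3,:3].T+T[:3,3]
        W=X@Ro.from_euler('xyz',s['ee_rot']).as_matrix().T+s['eef_pos']
    else: W=(X-c['t'])@c['R']
    W[d==0]=np.nan
    return p,W
def sel(W,xy,r,z0,z1):
    P=W.reshape(-1,3);P=P[~np.isnan(P[:,0])]
    return P[(np.hypot(*(P[:,:2]-xy).T)<r)&(P[:,2]>z0)&(P[:,2]<z1)]
def circ(P,r=None):
    from scipy.optimize import least_squares
    m=np.median(P[:,:2],0)
    if r: f=lambda a:np.hypot(*(P[:,:2]-a[:2]).T)-r; x0=m
    else: f=lambda a:np.hypot(*(P[:,:2]-a[:2]).T)-a[2]; x0=[*m,.03]
    return least_squares(f,x0,loss='soft_l1',f_scale=.002).x
def rect(P): 
    (x,y),wh,a=cv2.minAreaRect((P[:,:2]*1000).astype(np.float32));return np.round([x,y,*wh,a],1)
E
python3 - <<'E'
from h import *
for n in ('top','scene'):
    p,W=cloud(n)
    px={'top':dict(Rb=(233,213),Rbm=(274,212),Rp=(255,257),Sb=(220,168),Sp=(309,254),mat=(342,178),red=(390,267),key=(187,240),pan=(150,285),tray=(130,250),dp=(244,288),dk=(269,291),tape=(254,194)),
     'scene':dict(Rb=(337,205),Rbm=(291,212),Rp=(305,172),Sb=(363,248),Sp=(250,183),mat=(217,267),red=(167,187),key=(378,177),tray=(430,160))}[n]
    print(n)
    for k,(u,v) in px.items():
        c=np.nanmedian(W[v-2:v+3,u-2:u+3].reshape(-1,3),0)
        o=[k,np.round(c,3)]
        if k[0] in'RS':
            P=sel(W,c[:2],.05,.055,.075);o+=[len(P)]
            o+=[np.round(circ(P)*1000,1)] if k[0]=='R' else [rect(P)]
            Q=sel(W,c[:2],.05,.085,.11)
            if len(Q)>5:o+=['bob',len(Q),np.round(Q.mean(0)*1000),np.round(Q[:,2].max(),3)]
        if k=='tray': P=sel(W,c[:2],.12,.095,.12);o+=[len(P),rect(P)]
        if k=='key': P=sel(W,c[:2],.02,c[2]-.004,c[2]+.004);o+=[len(P),rect(P)]
        if k=='red': P=sel(W,c[:2],.16,.025,.045);o+=[len(P),rect(P)]
        print(*o)
    hsv=cv2.cvtColor(p,cv2.COLOR_RGB2HSV)
    m=cv2.inRange(hsv,(20,120,80),(32,255,255))>0
    print('mat',rect(W[m&(abs(W[...,2])<.015)&(abs(W[...,0]-.6)<.15)&(abs(W[...,1]+.17)<.12)]))
    m=cv2.inRange(hsv,(40,80,20),(85,255,255))>0
    q=W[m];q=q[(np.hypot(q[:,0]-.43,q[:,1]-.22)<.03)];print('key',q.shape,np.nanmedian(q,0) if len(q) else 0)
E
```

```text
top
Rb [0.567 0.125 0.005] 102 [557.5 122.8  30. ]
Rbm [0.557 0.002 0.1  ] 99 [557.1   3.2  29.8] bob 70 [557.   3. 100.] 0.106
Rp [0.436 0.057 0.1  ] 96 [432.7  60.7  29.9] bob 73 [433.  61.  99.] 0.105
Sb [0.704 0.162 0.006] 139 [689.1 159.3  64.2  62.1  27.2]
Sp [ 0.439 -0.096  0.007] 133 [436.7 -91.6  61.7  62.2   4.8]
mat [ 0.663 -0.203  0.004]
red [ 0.395 -0.332  0.006] 580 [ 393.3 -326.5  210.1  150.4   30.1]
key [0.488 0.249 0.071] 70 [485.2 254.8  27.3  22.5  88.7]
pan [0.365 0.357 0.058]
tray [0.464 0.412 0.064] 543 [459.9 406.2  60.8 158.3  78.6]
dp [0.353 0.089 0.096]
dk [0.343 0.021 0.097]
tape [0.623 0.062 0.001]
mat [ 665.5 -201.9  135.8  138.5   87.9]
key (5, 3) [0.42327777 0.24707301 0.05589749]
scene
Rb [0.539 0.133 0.026] 171 [557.4 121.8  29.8]
Rbm [0.564 0.003 0.053] 211 [557.4   1.5  29.6] bob 100 [560.   2.  99.] 0.105
Rp [0.442 0.06  0.063] 194 [432.3  59.8  29.7] bob 90 [436.  59.  98.] 0.104
Sb [0.672 0.172 0.011] 205 [687.8 158.7  62.7  60.8  28.4]
Sp [ 0.463 -0.092  0.061] 135 [445.2 -92.5  46.5  64.    1. ]
mat [ 0.667 -0.199  0.006]
red [ 0.392 -0.327  0.008] 709 [ 392.6 -328.   216.3  150.4   30.2]
key [0.496 0.251 0.073] 54 [487.  253.4  21.2  24.3   5.4]
tray [0.482 0.397 0.098] 625 [459.1 405.4  60.3 163.9  78.3]
mat [ 663.6 -201.   139.3  141.7   87.6]
key (5, 3) [0.42571983 0.24722886 0.05579058]
```

```bash
cat > plan.py <<'E'
import sys,numpy as np
from station import arm
s=arm.get_state();p=s['eef_pos'];y=s['ee_rot'][2]
print('at',np.round(p*1000,1),round(np.degrees(y),2),'tilt',np.round(s['ee_rot'][:2],3),'w',round(s['width'],4),'F',np.round(s['force'],1),'t',s['t'])
for a in sys.argv[1:]:
    x,yy,z,ps=map(float,a.split(','))
    d=np.array([x,yy,z])-p*1000
    print(a,np.round([(d[0]*np.cos(y)+d[1]*np.sin(y))/25,(d[0]*np.sin(y)-d[1]*np.cos(y))/25,-d[2]/25,-((ps-np.degrees(y)+180)%360-180)/5],2))
E
python3 plan.py 450,300,220,11.5 433,60,220,11.5
```

```text
at [226.2 635.7 226. ] -19.59 tilt [ 3.141 -0.   ] w 0.0877 F [ 0.2 -1.1 -1.1] t 0.2
450,300,220,11.5 [12.94  9.65  0.24 -6.22]
433,60,220,11.5 [15.51 18.92  0.24 -6.22]
```

```bash
python3 -m crank '[[[12.94,9.65,0.24,-6.22],[12.94,9.65,0.24,-6.22],[12.94,9.65,0.24,-6.22],[12.94,9.65,0.24,-6.22],[12.94,9.65,0.24,-6.22],[12.94,9.65,0.24,-6.22],[12.94,9.65,0.24,-6.22],[15.51,18.92,0.24,-6.22],[15.51,18.92,0.24,-6.22],[15.51,18.92,0.24,-6.22],[15.51,18.92,0.24,-6.22],[15.51,18.92,0.24,-6.22]]]' 0 20; python3 plan.py 433,60,70,11.5
```

```text
t: 1.7
eef_pos: [0.4322, 0.0575, 0.2208]
ee_rot: [-3.141, -0.0, 0.197]
force: [0.8, -0.2, 0.9]
width: 0.0878
gripper_force: 0.0
at [432.2  57.5 220.8] 11.3 tilt [-3.141 -0.   ] w 0.0878 F [ 0.8 -0.2  0.9] t 1.7
433,60,70,11.5 [ 0.05 -0.09  6.03 -0.04]
```

```bash
python3 -m crank '[[[0.02,-0.05,3,0],[0.02,-0.05,5,0],[0.02,-0.05,6,0],[0.02,-0.05,6,0],[0.02,-0.05,6,0]]]'; python3 plan.py 433,60,70,11.5; python3 -m crank '[[[0,0,0,0],[0,0,0,0],[0,0,0,0],[0,0,0,0],[0,0,0,0],[0,0,0,0],[0,0,0,0],[0,0,0,0]]]' 1 20;  python3 -m crank '[[[0,0,-3,0],[0,0,-6,0],[0,0,-6,0],[0,0,-6,0]]]'; python3 plan.py 409.5,416,222,11.5 
```

```text
t: 2.33
eef_pos: [0.4342, 0.0624, 0.0716]
ee_rot: [-3.141, -0.001, 0.202]
force: [-0.2, 0.8, 0.6]
width: 0.0871
gripper_force: 0.0
at [434.2  62.4  71.6] 11.56 tilt [-3.141e+00 -1.000e-03] w 0.0871 F [-0.2  0.8  0.6] t 2.325
433,60,70,11.5 [-0.07  0.09  0.06  0.01]
t: 3.32
eef_pos: [0.4333, 0.0616, 0.0705]
ee_rot: [3.142, 0.0, 0.201]
force: [-0.0, -0.0, -1.1]
width: 0.0251
gripper_force: 20.0
t: 3.82
eef_pos: [0.4342, 0.0622, 0.2226]
ee_rot: [-3.14, -0.004, 0.201]
force: [-0.1, -0.4, -1.1]
width: 0.0257
gripper_force: 20.0
at [434.2  62.2 222.6] 11.52 tilt [-3.14  -0.004] w 0.0257 F [-0.1 -0.4 -1.1] t 3.825
409.5,416,222,11.5 [  1.86 -14.06   0.03   0.  ]
```

```bash
python3 -m crank '[[[1,-7,0,0],[1.86,-14.06,0,0],[1.86,-14.06,0,0],[1.86,-14.06,0,0],[1.86,-14.06,0,0],[1.86,-14.06,0,0],[1.86,-14.06,0,0],[1.86,-14.06,0,0],[1.86,-14.06,0,0],[1.86,-14.06,0,0]]]'; python3 - <<'E'
from h import *
p,W=cloud('top');cv2.imwrite('pics/t1.png',cv2.resize(p[150:350,50:300,::-1],None,fx=3,fy=3))
E
python3 plan.py 409.5,416,131,11.5
```

```text
t: 5.08
eef_pos: [0.4089, 0.4145, 0.2208]
ee_rot: [-3.141, -0.0, 0.2]
force: [-0.2, -0.4, -0.2]
width: 0.0257
gripper_force: 20.0
at [408.9 414.7 220.9] 11.47 tilt [-3.141 -0.   ] w 0.0255 F [0.6 0.2 0.1] t 5.125
409.5,416,131,11.5 [ 0.03 -0.05  3.6  -0.01]
```

View pics/t1.png

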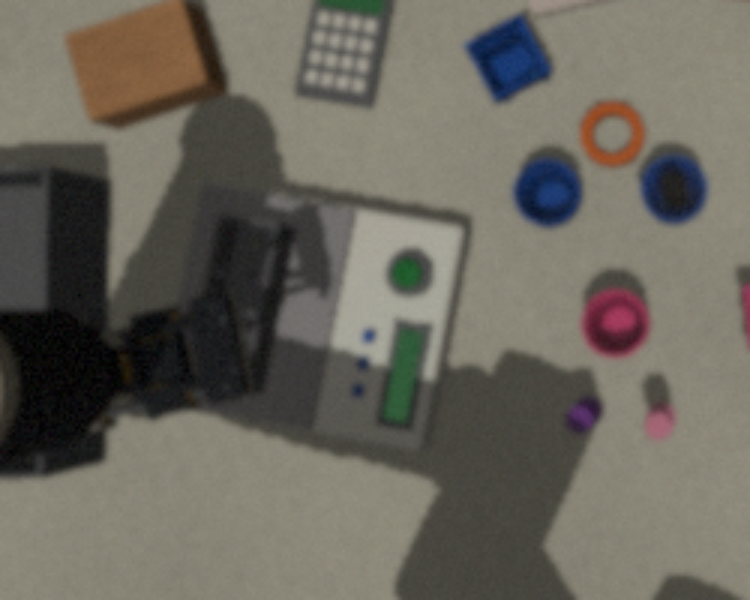

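Pink tub at (615,322) of the crop is now empty and the blue one at (675,190) still holds its bobbin; the gripper is over the tray. Lowering.

```bash
python3 -m crank '[[[0.03,-0.04,2,0],[0.03,-0.04,3,0],[0.03,-0.04,3.5,0],[0.03,-0.04,3.6,0],[0.03,-0.04,3.6,0],[0.03,-0.04,3.6,0]]]'; python3 -m crank '[[[0,0,0,0],[0,0,0,0],[0,0,0,0],[0,0,0,0],[0,0,0,0]]]' 0; python3 -m crank '[[[0,0,-2,0],[0,0,-3.6,0],[0,0,-3.6,0],[0,0,-3.6,0]]]'; python3 plan.py 557,2.5,222,11.5
```

```text
t: 5.88
eef_pos: [0.4096, 0.417, 0.1317]
ee_rot: [-3.14, -0.001, 0.201]
force: [-0.7, 1.0, -1.1]
width: 0.0254
gripper_force: 20.0
t: 6.5
eef_pos: [0.4092, 0.4165, 0.1305]
ee_rot: [3.142, 0.0, 0.201]
force: [0.5, 0.6, 0.8]
width: 0.0701
gripper_force: 0.0
t: 7.0
eef_pos: [0.4089, 0.4163, 0.2202]
ee_rot: [-3.141, 0.0, 0.201]
force: [0.9, -0.1, -0.6]
width: 0.0872
gripper_force: 0.0
at [408.9 416.3 220.2] 11.51 tilt [-3.141  0.   ] w 0.0872 F [ 0.9 -0.1 -0.6] t 7.0
557,2.5,222,11.5 [ 2.5  17.4  -0.07  0.  ]
```

```bash
python3 -m crank '[[[1.25,8.7,0,0],[2.5,17.4,0,0],[2.5,17.4,0,0],[2.5,17.4,0,0],[2.5,17.4,0,0],[2.5,17.4,0,0],[2.5,17.4,0,0],[2.5,17.4,0,0],[2.5,17.4,0,0],[2.5,17.4,0,0],[2.5,17.4,0,0]]]'; python3 plan.py 557.2,2.5,70,11.5
```

```text
t: 8.38
eef_pos: [0.5571, 0.004, 0.2205]
ee_rot: [-3.142, -0.0, 0.203]
force: [0.1, 0.2, 0.2]
width: 0.0875
gripper_force: 0.0
at [557.1   4.  220.5] 11.63 tilt [-3.142 -0.   ] w 0.0875 F [0.1 0.2 0.2] t 8.375
557.2,2.5,70,11.5 [-0.01  0.06  6.02  0.03]
```

```bash
python3 - <<'E'
from h import *
p,W=cloud('top')
Q=sel(W,(.4095,.416),.04,.12,.175);print(len(Q),Q.mean(0),Q[:,2].max())
cv2.imwrite('pics/t2.png',cv2.resize(p[180:320,80:240,::-1],None,fx=4,fy=4))
E
```

```text
71 [0.40524143 0.41561329 0.1541846 ] 0.16258703845288366
```

View pics/t2.png

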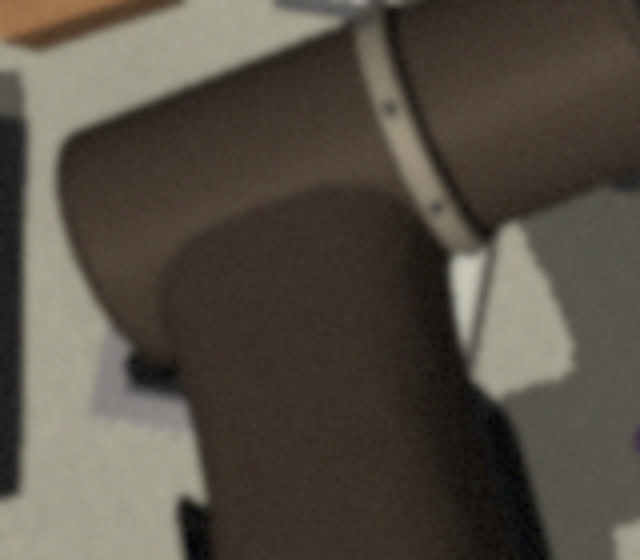

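The elbow hides the tray here, but the visible part at crop (150,370) gives the bobbin's top at about 158 mm, as it should be standing in its pocket.

```bash
python3 -m crank '[[[0,0.04,3,0],[0,0.04,5,0],[0,0.04,6,0],[0,0.04,6,0],[0,0.04,6,0]]]'; python3 -m crank '[[[0,0,0,0],[0,0,0,0],[0,0,0,0],[0,0,0,0],[0,0,0,0],[0,0,0,0],[0,0,0,0],[0,0,0,0]]]' 1 20;  python3 -m crank '[[[0,0,-3,0],[0,0,-6,0],[0,0,-6,0],[0,0,-6,0]]]'; python3 plan.py 509.5,395.7,222,11.5 
```

```text
t: 9.05
eef_pos: [0.5586, 0.0024, 0.072]
ee_rot: [3.141, -0.002, 0.202]
force: [0.2, -0.3, 0.1]
width: 0.0875
gripper_force: 0.0
t: 10.05
eef_pos: [0.5574, 0.0017, 0.0705]
ee_rot: [3.142, 0.0, 0.201]
force: [-0.5, 0.3, -0.7]
width: 0.0258
gripper_force: 20.0
t: 10.55
eef_pos: [0.5586, 0.0021, 0.2231]
ee_rot: [-3.141, -0.005, 0.201]
force: [-0.4, -0.2, -1.1]
width: 0.0257
gripper_force: 20.0
at [558.6   2.1 223.1] 11.53 tilt [-3.141 -0.005] w 0.0257 F [-0.4 -0.2 -1.1] t 10.55
509.5,395.7,222,11.5 [ 1.220e+00 -1.582e+01  4.000e-02  1.000e-02]
```

```bash
python3 -m crank '[[[0.6,-8,0,0],[1.22,-15.82,0,0],[1.22,-15.82,0,0],[1.22,-15.82,0,0],[1.22,-15.82,0,0],[1.22,-15.82,0,0],[1.22,-15.82,0,0],[1.22,-15.82,0,0],[1.22,-15.82,0,0],[1.22,-15.82,0,0],[1.22,-15.82,0,0]]]';  python3 plan.py 509.5,395.7,130.5,11.5
```

```text
t: 11.92
eef_pos: [0.5088, 0.3944, 0.2209]
ee_rot: [-3.141, -0.0, 0.2]
force: [-0.2, 0.6, -0.5]
width: 0.026
gripper_force: 20.0
at [508.8 394.4 220.9] 11.45 tilt [-3.141 -0.   ] w 0.026 F [-0.2  0.6 -0.5] t 11.925
509.5,395.7,130.5,11.5 [ 0.04 -0.04  3.62 -0.01]
```

```bash
python3 -m crank '[[[0.03,-0.04,2,0],[0.03,-0.04,3,0],[0.03,-0.04,3.5,0],[0.03,-0.04,3.6,0],[0.03,-0.04,3.6,0],[0.03,-0.04,3.6,0]]]'; python3 -m crank '[[[0,0,0,0],[0,0,0,0],[0,0,0,0],[0,0,0,0],[0,0,0,0]]]' 0; python3 -m crank '[[[0,0,-2,0],[0,0,-3.6,0],[0,0,-3.6,0],[0,0,-3.6,0]]]'; python3 plan.py 486,254,222,11.5 486,254,130,11.5
```

```text
t: 12.68
eef_pos: [0.5094, 0.397, 0.1318]
ee_rot: [-3.14, -0.002, 0.201]
force: [0.1, -0.4, -0.6]
width: 0.0253
gripper_force: 20.0
t: 13.3
eef_pos: [0.5089, 0.3965, 0.1305]
ee_rot: [3.142, 0.0, 0.201]
force: [0.3, 0.2, 0.1]
width: 0.0703
gripper_force: 0.0
t: 13.8
eef_pos: [0.5086, 0.3963, 0.2202]
ee_rot: [-3.141, 0.0, 0.201]
force: [-0.5, -0.4, 0.2]
width: 0.0872
gripper_force: 0.0
at [508.6 396.3 220.2] 11.5 tilt [-3.141  0.   ] w 0.0872 F [-0.5 -0.4  0.2] t 13.8
486,254,222,11.5 [-2.02  5.4  -0.07  0.  ]
486,254,130,11.5 [-2.02  5.4   3.61  0.  ]
```

```bash
python3 -m crank '[[[-1,2.7,0,0],[-2.02,5.4,0,0],[-2.02,5.4,0,0],[-2.02,5.4,3.6,0],[-2.02,5.4,3.6,0],[-2.02,5.4,4,0],[-2.02,5.4,4,0],[-2.02,5.4,5,0],[-2.02,5.4,5,0],[-2.02,5.4,5,0]]]' 1 20
python3 - <<'E'
from h import *
p,W=cloud('scene')
cv2.imwrite('pics/s2.png',cv2.resize(p[80:280,270:520,::-1],None,fx=3,fy=3))
E
python3 plan.py 486,254,72,11.5
```

```text
t: 15.05
eef_pos: [0.4871, 0.2548, 0.097]
ee_rot: [-3.141, -0.002, 0.202]
force: [-0.3, 0.8, 0.3]
width: 0.0009
gripper_force: 0.0
at [487.2 254.8  97. ] 11.54 tilt [-3.141e+00 -2.000e-03] w 0.0003 F [0.5 0.3 0.5] t 15.1
486,254,72,11.5 [-0.05  0.02  1.    0.01]
```

View pics/s2.png

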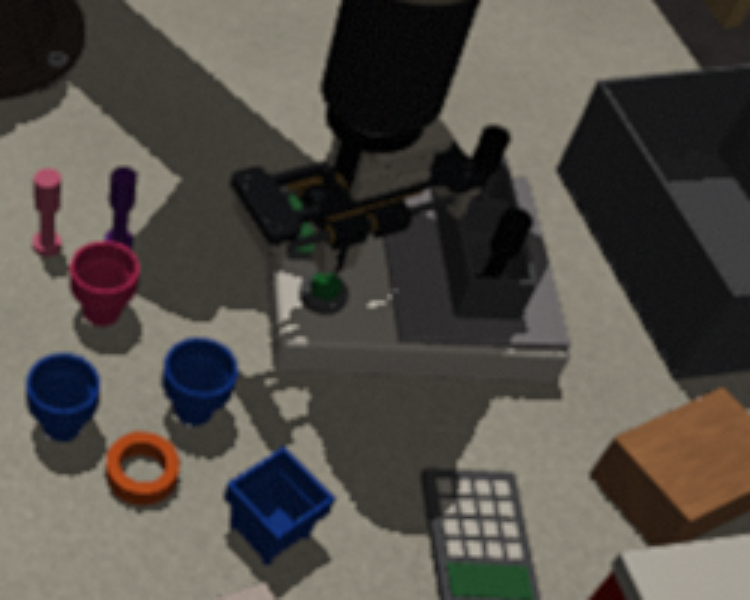

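Both bobbins stand in the tray at crop (490,150) and (512,235), their lean matching perspective; the finger tips are above the key at (325,285). Press it.

```bash
python3 -m crank '[[[-0.04,0.02,0.8,0],[-0.04,0.02,1,0],[-0.04,0.02,1.1,0],[-0.04,0.02,1.2,0],[-0.04,0.02,1.24,0],[-0.04,0.02,1.24,0]]]'
```

```text
t: 15.85
eef_pos: [0.4856, 0.2535, 0.0661]
ee_rot: [-3.142, -0.001, 0.202]
force: [-6.5, -2.0, 14.7]
width: 0.0008
gripper_force: 7.2
```

```bash
python3 -m crank '[[[0,0,0.04,0],[0,0,0.06,0],[0,0,0.06,0],[0,0,0.06,0]]]'; python3 -m crank '[[[0,0,-0.5,0],[0,0,-5,0],[0,0,-6,0],[0,0,-6,0]]]'; python3 - <<'E'
from h import *
p,W=cloud('scene');cv2.imwrite('pics/s3.png',cv2.resize(p[80:280,320:520,::-1],None,fx=3,fy=3))
E
python3 plan.py 557.3,122.5,200,11.5
```

```text
t: 16.35
eef_pos: [0.4857, 0.2535, 0.0659]
ee_rot: [-3.141, -0.001, 0.202]
force: [-11.2, -3.8, 25.9]
width: 0.0003
gripper_force: 13.2
t: 16.85
eef_pos: [0.4878, 0.2552, 0.2185]
ee_rot: [-3.137, -0.008, 0.202]
force: [0.0, 0.2, -0.5]
width: 0.0004
gripper_force: 0.0
at [487.3 254.9 217.8] 11.54 tilt [-3.138 -0.007] w 0.0007 F [ 0.7 -0.4  1.3] t 16.9
557.3,122.5,200,11.5 [1.68 5.75 0.71 0.01]
```

View pics/s3.png

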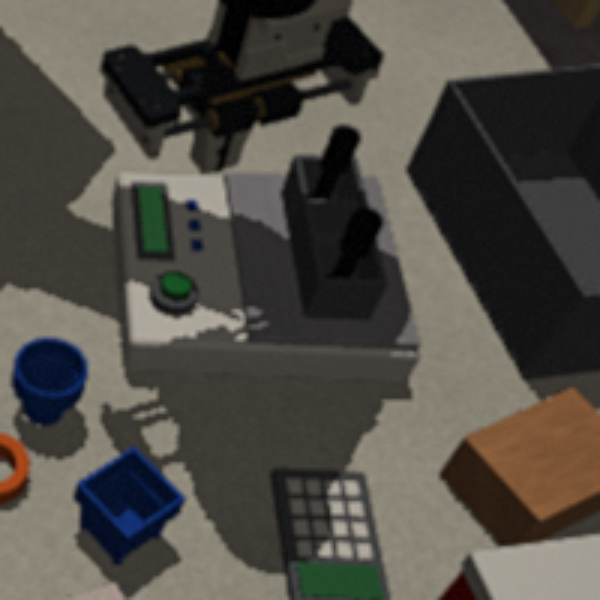

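```bash
python3 - <<'E'
from h import *
for n in('wrist','scene'):
    p,W=cloud(n)
    print(n)
    for c in ((.486,.254),):
        P=sel(W,c,.045,.03,.1);r=np.hypot(P[:,0]-c[0],P[:,1]-c[1])
        for a in range(0,45,4):
            q=P[(r>=a/1000)&(r<(a+4)/1000)];print(a,len(q),np.round(np.percentile(q[:,2],[10,50,90]),4) if len(q) else '')
    hsv=cv2.cvtColor(p,cv2.COLOR_RGB2HSV);m=(cv2.inRange(hsv,(40,80,20),(85,255,255))>0)
    q=W[m];q=q[np.hypot(q[:,0]-.486,q[:,1]-.254)<.02];print(len(q),np.nanmean(q,0))
    if n=='wrist':cv2.imwrite('pics/w3.png',p[:,:,::-1])
E
```

```text
wrist
0 70 [0.0679 0.0688 0.0698]
4 197 [0.0677 0.0688 0.0696]
8 361 [0.0668 0.0684 0.0693]
12 423 [0.058  0.0597 0.0686]
16 570 [0.0572 0.0585 0.0595]
20 608 [0.046  0.0478 0.0589]
24 679 [0.0458 0.0466 0.0476]
28 876 [0.0458 0.0467 0.0475]
32 1007 [0.0457 0.0467 0.0476]
36 1117 [0.0456 0.0466 0.0475]
40 1149 [0.0454 0.0466 0.0475]
44 269 [0.0454 0.0465 0.0478]
790 [0.48514616 0.25569733 0.06875738]
scene
0 6 [0.0728 0.0744 0.0755]
4 14 [0.0723 0.0738 0.0752]
8 43 [0.0643 0.0728 0.0751]
12 41 [0.0624 0.0672 0.0736]
16 54 [0.0515 0.0617 0.0653]
20 63 [0.0512 0.0568 0.0635]
24 48 [0.0506 0.0521 0.0546]
28 62 [0.0503 0.0519 0.0537]
32 80 [0.0496 0.0525 0.0544]
36 98 [0.0505 0.0522 0.0541]
40 114 [0.0477 0.0517 0.0539]
44 31 [0.0404 0.0515 0.0537]
74 [0.4883438  0.25361594 0.07186267]
```

View pics/w3.png

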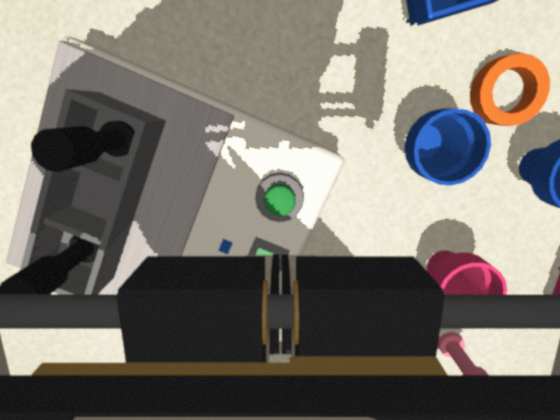

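The wrist view shows the key at (278,198) free again. Case reads 3.4 mm low, so the key's top is at 72 mm and the 66 mm stop is its full travel. Now the tubs: blue empty one first.

```bash
python3 -m crank '[[[0.8,2.9,0.4,0],[1.68,5.75,0.7,0],[1.68,5.75,0.7,0],[1.68,5.75,0.7,0],[1.68,5.75,0.7,0],[1.68,5.75,0.7,0],[1.68,5.75,0.7,0]]]' 0; python3 plan.py 557.3,122.5,42,11.5
```

```text
t: 17.88
eef_pos: [0.5551, 0.1218, 0.1956]
ee_rot: [-3.142, -0.0, 0.202]
force: [0.1, -0.2, 0.7]
width: 0.0648
gripper_force: 0.0
at [555.1 121.8 195.6] 11.59 tilt [-3.142 -0.   ] w 0.0648 F [ 0.1 -0.2  0.7] t 17.875
557.3,122.5,42,11.5 [ 0.09 -0.01  6.14  0.02]
```

```bash
python3 -m crank '[[[0.09,0,0,0],[0.09,0,0,0],[0.09,0,0,0],[0.09,0,3,0],[0.09,0,5,0],[0.09,0,6.1,0],[0.09,0,6.1,0],[0.09,0,6.1,0]]]'; python3 plan.py 557.3,122.5,42,11.5; python3 -m crank '[[[0,0,0,0],[0,0,0,0],[0,0,0,0],[0,0,0,0],[0,0,0,0],[0,0,0,0]]]' 1 20;  python3 -m crank '[[[0,0,-3,0],[0,0,-6,0],[0,0,-6,0],[0,0,-6,0]]]'; python3 plan.py 665,-201.5,190,11.5 
```

```text
t: 18.88
eef_pos: [0.5586, 0.1218, 0.0444]
ee_rot: [-3.141, -0.002, 0.201]
force: [0.3, 1.0, 1.1]
width: 0.0872
gripper_force: 0.0
at [558.6 121.8  44.4] 11.54 tilt [-3.141e+00 -2.000e-03] w 0.0872 F [0.3 1.  1.1] t 18.875
557.3,122.5,42,11.5 [-0.05 -0.04  0.1   0.01]
t: 19.62
eef_pos: [0.5582, 0.1217, 0.0439]
ee_rot: [-3.141, -0.001, 0.201]
force: [-0.4, 0.3, 7.7]
width: 0.0654
gripper_force: 20.0
t: 20.12
eef_pos: [0.5585, 0.1219, 0.1954]
ee_rot: [-3.14, -0.004, 0.201]
force: [-0.4, 0.1, -1.6]
width: 0.0655
gripper_force: 20.0
at [558.5 121.9 195.4] 11.51 tilt [-3.14  -0.004] w 0.0655 F [-0.4  0.1 -1.6] t 20.125
665,-201.5,190,11.5 [ 1.59 13.53  0.22  0.  ]
```

```bash
python3 -m crank '[[[0.8,6.8,0,0],[1.59,13.5,0,0],[1.59,13.5,0,0],[1.59,13.5,0,0],[1.59,13.5,0,0],[1.59,13.5,0,0],[1.59,13.5,0,0],[1.59,13.5,0,0],[1.59,13.5,0,0],[1.59,13.5,0,0]]]'; python3 plan.py 665,-201.5,47,11.5
```

```text
t: 21.38
eef_pos: [0.6639, -0.2003, 0.1933]
ee_rot: [-3.142, -0.0, 0.202]
force: [0.6, 0.2, -0.7]
width: 0.0652
gripper_force: 20.0
at [ 663.9 -200.3  193.3] 11.59 tilt [-3.142 -0.   ] w 0.0652 F [ 0.6  0.2 -0.7] t 21.375
665,-201.5,47,11.5 [0.03 0.06 5.85 0.02]
```

```bash
python3 -m crank '[[[0.03,0.06,3,0],[0.03,0.06,5,0],[0.03,0.06,5.6,0],[0.03,0.06,5.7,0],[0.03,0.06,5.8,0],[0.03,0.06,5.84,0],[0.03,0.06,5.84,0]]]'; python3 -m crank '[[[0,0,0,0],[0,0,0,0],[0,0,0,0],[0,0,0,0]]]' 0; python3 -m crank '[[[0,0,-3,0],[0,0,-6,0],[0,0,-6,0],[0,0,-6,0]]]'; python3 plan.py 557.3,2,195,11.5
```

```text
t: 22.25
eef_pos: [0.6656, -0.2027, 0.0484]
ee_rot: [3.141, -0.002, 0.201]
force: [0.1, 1.1, -1.4]
width: 0.0654
gripper_force: 20.0
t: 22.75
eef_pos: [0.665, -0.2027, 0.0471]
ee_rot: [3.142, -0.0, 0.201]
force: [0.0, 1.2, 0.3]
width: 0.0874
gripper_force: 0.0
t: 23.25
eef_pos: [0.6663, -0.2029, 0.2003]
ee_rot: [3.14, -0.005, 0.201]
force: [0.4, 0.4, -0.4]
width: 0.0877
gripper_force: 0.0
at [ 666.3 -202.9  200.3] 11.52 tilt [ 3.14  -0.005] w 0.0877 F [ 0.4  0.4 -0.4] t 23.25
557.3,2,195,11.5 [-2.63 -8.9   0.21  0.  ]
```

```bash
python3 -m crank '[[[-1.3,-4.5,0.2,0],[-2.63,-8.9,0.2,0],[-2.63,-8.9,0.2,0],[-2.63,-8.9,0.2,0],[-2.63,-8.9,0.2,0],[-2.63,-8.9,0.2,0],[-2.63,-8.9,0.2,0],[-2.63,-8.9,0.2,0]]]'; cat > look.py <<'E'
from h import *
import sys
for n in sys.argv[1].split(','):
    p,W=cloud(n)
    for a in sys.argv[2:]:
        k,x,y,z0,z1=a.split(',')
        P=sel(W,(float(x)/1e3,float(y)/1e3),.05,float(z0)/1e3,float(z1)/1e3)
        if len(P)<8: print(n,a,'none');continue
        print(n,a,len(P),np.round(circ(P)*1000,1) if k=='R' else rect(P),'z90',round(np.percentile(P[:,2],90),4))
E
python3 look.py top,scene,wrist R,557,2,50,75 R,433,60,50,75 R,665,-202,50,80; python3 plan.py 557.3,2,42,11.5
```

```text
t: 24.25
eef_pos: [0.5563, 0.0014, 0.1916]
ee_rot: [3.141, 0.001, 0.2]
force: [-0.6, -1.7, 0.6]
width: 0.0873
gripper_force: 0.0
top R,557,2,50,75 32 [557.8   3.2  30.8] z90 0.0698
top R,433,60,50,75 99 [432.8  60.7  29.8] z90 0.0696
top R,665,-202,50,80 161 [ 664.1 -201.7   29.9] z90 0.0715
scene R,557,2,50,75 271 [557.4   1.5  30. ] z90 0.0686
scene R,433,60,50,75 200 [432.9  59.7  30. ] z90 0.0691
scene R,665,-202,50,80 337 [ 665.5 -203.2   30. ] z90 0.0718
wrist R,557,2,50,75 1653 [558.8   3.6  29.7] z90 0.0662
wrist R,433,60,50,75 967 [434.7  61.4  30.1] z90 0.0655
wrist R,665,-202,50,80 1620 [ 666.2 -201.6   31.3] z90 0.0689
at [556.2   1.7 191.8] 11.46 tilt [3.142 0.   ] w 0.0879 F [-0.6  0.4 -0. ] t 24.4
557.3,2,42,11.5 [ 0.04 -0.    5.99 -0.01]
```

```bash
python3 -m crank '[[[0.05,-0.02,3,0],[0.05,-0.02,5,0],[0.05,-0.02,5.9,0],[0.05,-0.02,5.9,0],[0.05,-0.02,5.9,0]]]'; python3 -m crank '[[[0,0,0,0],[0,0,0,0],[0,0,0,0],[0,0,0,0],[0,0,0,0],[0,0,0,0]]]' 1 20;  python3 plan.py; python3 -m crank '[[[0,0,-3,0],[0,0,-6,0],[0,0,-7,0],[0,0,-7,0],[0,0,-7,0]]]'; python3 plan.py 665,-202.3,215,11.5 
```

```text
t: 25.02
eef_pos: [0.5583, 0.0031, 0.0457]
ee_rot: [3.142, -0.002, 0.201]
force: [-0.3, -0.5, 0.6]
width: 0.0876
gripper_force: 0.0
t: 25.78
eef_pos: [0.5578, 0.0031, 0.0453]
ee_rot: [3.141, -0.001, 0.201]
force: [-1.4, 0.2, 5.8]
width: 0.0647
gripper_force: 20.0
at [557.8   3.1  45.3] 11.54 tilt [ 3.141e+00 -1.000e-03] w 0.0647 F [-1.4  0.2  5.8] t 25.775
t: 26.4
eef_pos: [0.5565, 0.003, 0.2188]
ee_rot: [-3.141, 0.001, 0.201]
force: [-0.4, 0.2, -0.7]
width: 0.0653
gripper_force: 20.0
at [556.5   3.  218.8] 11.5 tilt [-3.141e+00  1.000e-03] w 0.0653 F [-0.4  0.2 -0.7] t 26.4
665,-202.3,215,11.5 [ 2.61  8.91  0.15 -0.  ]
```

```bash
python3 -m crank '[[[1.3,4.4,0,0],[2.61,8.91,0,0],[2.61,8.91,0,0],[2.61,8.91,0,0],[2.61,8.91,0,0],[2.61,8.91,0,0],[2.61,8.91,0,0],[2.61,8.91,0,0],[2.61,8.91,0,0]]]'; python3 plan.py 665,-202.3,80,11.5; python3 look.py scene R,665,-202,60,80
```

```text
t: 27.52
eef_pos: [0.6657, -0.2016, 0.22]
ee_rot: [3.142, -0.001, 0.202]
force: [0.1, 0.7, -0.7]
width: 0.0655
gripper_force: 20.0
at [ 665.7 -201.6  220. ] 11.57 tilt [ 3.142e+00 -1.000e-03] w 0.0655 F [ 0.1  0.7 -0.7] t 27.525
665,-202.3,80,11.5 [-0.03  0.02  5.6   0.01]
scene R,665,-202,60,80 228 [ 665.4 -203.4   29.9] z90 0.0725
```

```bash
python3 -m crank '[[[-0.02,0.02,3,0],[-0.02,0.02,4.8,0],[-0.02,0.02,5.3,0],[-0.02,0.02,5.6,0],[-0.02,0.02,5.6,0],[-0.02,0.02,5.6,0]]]'; python3 -m crank '[[[0,0,0.1,0],[0,0,0.2,0],[0,0,0.2,0],[0,0,0.2,0]]]'
```

```text
t: 28.32
eef_pos: [0.6665, -0.203, 0.0818]
ee_rot: [3.141, -0.003, 0.201]
force: [-0.1, -0.3, -0.4]
width: 0.065
gripper_force: 20.0
t: 28.82
eef_pos: [0.6652, -0.2029, 0.0745]
ee_rot: [-3.142, 0.0, 0.201]
force: [0.1, 0.4, -0.9]
width: 0.0649
gripper_force: 20.0
```

Fully nested at the expected height (74.5). Release and go for the pink tub.

```bash
python3 -m crank '[[[0,0,0,0],[0,0,0,0],[0,0,0,0],[0,0,0,0]]]' 0; python3 -m crank '[[[0,0,-3,0],[0,0,-5.5,0],[0,0,-5.5,0],[0,0,-5.5,0]]]'; python3 plan.py 433,60.2,200,11.5
```

```text
t: 29.32
eef_pos: [0.6653, -0.2028, 0.0746]
ee_rot: [3.142, -0.0, 0.201]
force: [-0.1, -0.1, 0.8]
width: 0.0873
gripper_force: 0.0
t: 29.82
eef_pos: [0.6656, -0.2028, 0.2132]
ee_rot: [3.141, -0.002, 0.201]
force: [-1.4, -0.9, -0.6]
width: 0.0875
gripper_force: 0.0
at [ 665.6 -202.8  213.2] 11.51 tilt [ 3.141e+00 -2.000e-03] w 0.0875 F [-1.4 -0.9 -0.6] t 29.825
433,60.2,200,11.5 [ -7.02 -12.17   0.53   0.  ]
```

```bash
python3 -m crank '[[[-3.5,-6,0.5,0],[-7.02,-12.17,0.5,0],[-7.02,-12.17,0.5,0],[-7.02,-12.17,0.5,0],[-7.02,-12.17,0.5,0],[-7.02,-12.17,0.5,0],[-7.02,-12.17,0.5,0],[-7.02,-12.17,0.5,0],[-7.02,-12.17,0.5,0],[-7.02,-12.17,0.5,0]]]'; python3 plan.py 433.2,60.4,44.5,11.5; python3 look.py top,scene,wrist R,665,-202,70,105 R,433,60,50,75
```

```text
t: 31.08
eef_pos: [0.4328, 0.0595, 0.1991]
ee_rot: [3.141, 0.001, 0.199]
force: [0.2, 1.2, 0.4]
width: 0.0869
gripper_force: 0.0
at [432.8  59.5 199.1] 11.43 tilt [3.141e+00 1.000e-03] w 0.0869 F [0.2 1.2 0.4] t 31.075
433.2,60.4,44.5,11.5 [ 0.02 -0.03  6.18 -0.01]
top R,665,-202,70,105 235 [ 663.4 -201.8   29.3] z90 0.097
top R,433,60,50,75 none
scene R,665,-202,70,105 478 [ 665.6 -203.6   29.8] z90 0.0976
scene R,433,60,50,75 259 [432.8  59.7  30. ] z90 0.0689
wrist R,665,-202,70,105 none
wrist R,433,60,50,75 1576 [434.1  61.7  29.8] z90 0.0662
```

```bash
python3 -m crank '[[[0.02,-0.03,3,0],[0.02,-0.03,5,0],[0.02,-0.03,6.15,0],[0.02,-0.03,6.15,0],[0.02,-0.03,6.15,0]]]'; python3 -m crank '[[[0,0,0,0],[0,0,0,0],[0,0,0,0],[0,0,0,0],[0,0,0,0],[0,0,0,0]]]' 1 20;  python3 plan.py; python3 -m crank '[[[0,0,-3,0],[0,0,-6,0],[0,0,-7.5,0],[0,0,-7.5,0],[0,0,-7.5,0]]]'; python3 plan.py 665,-202.6,230,11.5 
```

```text
t: 31.85
eef_pos: [0.4338, 0.0614, 0.0469]
ee_rot: [-3.141, -0.001, 0.201]
force: [1.3, -0.3, -0.3]
width: 0.0877
gripper_force: 0.0
t: 32.6
eef_pos: [0.4334, 0.0613, 0.0464]
ee_rot: [-3.141, -0.001, 0.201]
force: [-1.9, -0.3, 6.9]
width: 0.064
gripper_force: 20.0
at [433.4  61.3  46.4] 11.54 tilt [-3.141e+00 -1.000e-03] w 0.064 F [-1.9 -0.3  6.9] t 32.6
t: 33.22
eef_pos: [0.4323, 0.061, 0.2329]
ee_rot: [-3.141, 0.0, 0.201]
force: [0.0, 0.2, -2.7]
width: 0.0644
gripper_force: 20.0
at [432.3  61.  232.9] 11.5 tilt [-3.141  0.   ] w 0.0644 F [ 0.   0.2 -2.7] t 33.225
665,-202.6,230,11.5 [ 7.02 12.19  0.12 -0.  ]
```

```bash
python3 -m crank '[[[3.5,6,0,0],[7.02,12.17,0,0],[7.02,12.17,0,0],[7.02,12.17,0,0],[7.02,12.17,0,0],[7.02,12.17,0,0],[7.02,12.17,0,0],[7.02,12.17,0,0],[7.02,12.17,0,0],[7.02,12.17,0,0],[7.02,12.17,0,0]]]'; python3 plan.py 665,-202.6,107,11.5
```

```text
t: 34.6
eef_pos: [0.6655, -0.2015, 0.2339]
ee_rot: [3.141, -0.001, 0.202]
force: [-0.1, 0.2, -1.2]
width: 0.064
gripper_force: 20.0
at [ 665.5 -201.5  233.9] 11.56 tilt [ 3.141e+00 -1.000e-03] w 0.064 F [-0.1  0.2 -1.2] t 34.6
665,-202.6,107,11.5 [-0.03  0.04  5.08  0.01]
```

```bash
python3 -m crank '[[[-0.02,0.04,2.5,0],[-0.02,0.04,4.2,0],[-0.02,0.04,4.8,0],[-0.02,0.04,5.1,0],[-0.02,0.04,5.1,0],[-0.02,0.04,5.1,0]]]'; python3 -m crank '[[[0,0,0.1,0],[0,0,0.2,0],[0,0,0.2,0],[0,0,0.2,0]]]'
```

```text
t: 35.35
eef_pos: [0.6663, -0.2032, 0.1077]
ee_rot: [3.141, -0.003, 0.201]
force: [1.0, 0.9, -1.3]
width: 0.0641
gripper_force: 20.0
t: 35.85
eef_pos: [0.6657, -0.2031, 0.1015]
ee_rot: [3.141, -0.001, 0.201]
force: [-0.3, 1.0, 4.7]
width: 0.0642
gripper_force: 20.0
```

```bash
python3 -m crank '[[[0,0,0,0],[0,0,0,0],[0,0,0,0],[0,0,0,0]]]' 0; python3 -m crank '[[[0,0,-3,0],[0,0,-4,0],[0,0,-4,0],[0,0,-4,0]]]'; python3 look.py top,scene,wrist S,688,159,55,75 S,437,-92,55,75 R,665,-202,100,130; python3 plan.py 688.5,159,190,27.7;  python3 -c "
from station import arm;print(arm.get_state()['q'])"
```

```text
t: 36.35
eef_pos: [0.6652, -0.2031, 0.1006]
ee_rot: [-3.141, 0.0, 0.201]
force: [-0.1, -0.2, -0.1]
width: 0.0872
gripper_force: 0.0
t: 36.85
eef_pos: [0.6649, -0.2029, 0.2004]
ee_rot: [-3.141, 0.0, 0.201]
force: [-0.0, 0.2, -0.6]
width: 0.0879
gripper_force: 0.0
top S,688,159,55,75 154 [688.9 158.9  63.7  61.6  27.2] z90 0.0697
top S,437,-92,55,75 23 [ 439.6 -119.5   61.5   13.2   16.5] z90 0.0692
top R,665,-202,100,130 65 [ 663.7 -202.1   29.8] z90 0.1232
scene S,688,159,55,75 309 [688.7 157.   62.3  63.3  26.7] z90 0.0689
scene S,437,-92,55,75 162 [435.9 -87.9  66.6  51.4   4.2] z90 0.0688
scene R,665,-202,100,130 434 [ 665.4 -204.1   29.8] z90 0.1233
wrist S,688,159,55,75 none
wrist S,437,-92,55,75 81 [ 469.8 -112.2   15.8    3.8   89.6] z90 0.0607
wrist R,665,-202,100,130 2800 [ 666.5 -202.7   29.7] z90 0.1208
at [ 664.6 -203.   199.4] 11.51 tilt [-3.141e+00  2.000e-03] w 0.0874 F [-0.1 -0.2 -0.3] t 37.0
688.5,159,190,27.7 [  3.83 -14.     0.37  -3.24]
[-1.69588792e-02  4.08438684e-01  2.49308267e-02 -2.42104496e-04
 -1.18958898e+00  1.78877898e+00]
```

```bash
python3 -m crank '[[[1.9,-7,0,-1.6],[3.83,-14,0.37,-3.24],[3.83,-14,0.37,-3.24],[3.83,-14,0.37,-3.24],[3.83,-14,0.37,-3.24],[3.83,-14,0.37,-3.24],[3.83,-14,0.37,-3.24],[3.83,-14,0.37,-3.24],[3.83,-14,0.37,-3.24],[3.83,-14,0.37,-3.24],[3.83,-14,0.37,-3.24]]]'; python3 plan.py 688.7,158.5,45,27.2;python3 look.py wrist,scene S,688,159,55,75 S,437,-92,55,75;
```

```text
t: 38.38
eef_pos: [0.6894, 0.1581, 0.1918]
ee_rot: [-3.142, -0.0, 0.483]
force: [-0.2, 0.4, 0.2]
width: 0.0876
gripper_force: 0.0
at [689.4 158.1 191.8] 27.65 tilt [-3.142 -0.   ] w 0.0876 F [-0.2  0.4  0.2] t 38.375
688.7,158.5,45,27.2 [-0.02 -0.03  5.87  0.09]
wrist S,688,159,55,75 1891 [689.6 159.9  61.9  62.2  27.4] z90 0.066
wrist S,437,-92,55,75 none
scene S,688,159,55,75 304 [688.7 156.8  63.7  62.6  27.9] z90 0.0688
scene S,437,-92,55,75 233 [435.8 -93.1  65.8  61.6   4.7] z90 0.0691
```

```bash
python3 -m crank '[[[0,-0.02,3,0],[0,-0.02,5,0],[0,-0.02,5.85,0],[0,-0.02,5.85,0],[0,-0.02,5.85,0]]]'; python3 -m crank '[[[0,0,0,0],[0,0,0,0],[0,0,0,0],[0,0,0,0],[0,0,0,0],[0,0,0,0]]]' 1 20;  python3 plan.py; python3 -m crank '[[[0,0,-3,0],[0,0,-6,0],[0,0,-7,0],[0,0,-7,0],[0,0,-7,0]]]'; python3 plan.py 600,-60,220,29 436,-302,220,30 
```

```text
t: 39.1
eef_pos: [0.6901, 0.1597, 0.0469]
ee_rot: [3.141, -0.002, 0.484]
force: [0.4, -0.8, 1.0]
width: 0.0877
gripper_force: 0.0
t: 39.85
eef_pos: [0.6893, 0.1595, 0.046]
ee_rot: [3.141, -0.001, 0.484]
force: [-1.4, 0.3, 5.5]
width: 0.0617
gripper_force: 20.0
at [689.3 159.5  46. ] 27.73 tilt [ 3.141e+00 -1.000e-03] w 0.0617 F [-1.4  0.3  5.5] t 39.85
t: 40.48
eef_pos: [0.6884, 0.1594, 0.2194]
ee_rot: [-3.141, 0.001, 0.484]
force: [0.2, 0.7, -1.5]
width: 0.0621
gripper_force: 20.0
at [688.4 159.4 219.4] 27.7 tilt [-3.141e+00  1.000e-03] w 0.0621 F [ 0.2  0.7 -1.5] t 40.475
600,-60,220,29 [-7.21  6.13 -0.02 -0.26]
436,-302,220,30 [-17.52  11.65  -0.02  -0.46]
```

```bash
python3 -m crank '[[[-9,6,0,0],[-17.52,11.65,0,-0.46],[-17.52,11.65,0,-0.46],[-17.52,11.65,0,-0.46],[-17.52,11.65,0,-0.46],[-17.52,11.65,0,-0.46],[-17.52,11.65,0,-0.46],[-17.52,11.65,0,-0.46],[-17.52,11.65,0,-0.46],[-17.52,11.65,0,-0.46],[-17.52,11.65,0,-0.46],[-17.52,11.65,0,-0.46]]]'; python3 plan.py 436,-302,51,30
```

```text
t: 41.98
eef_pos: [0.437, -0.3014, 0.2197]
ee_rot: [-3.141, 0.001, 0.525]
force: [0.1, -0.8, -0.1]
width: 0.0618
gripper_force: 20.0
at [ 437.  -301.4  219.7] 30.08 tilt [-3.141e+00  1.000e-03] w 0.0618 F [ 0.1 -0.8 -0.1] t 41.975
436,-302,51,30 [-0.05  0.    6.75  0.02]
```

```bash
python3 -m crank '[[[-0.04,0,3,0],[-0.04,0,5.5,0],[-0.04,0,6.4,0],[-0.04,0,6.6,0],[-0.04,0,6.74,0],[-0.04,0,6.74,0],[-0.04,0,6.74,0]]]'; python3 -m crank '[[[0,0,0,0],[0,0,0,0],[0,0,0,0],[0,0,0,0]]]' 0; python3 -m crank '[[[0,0,-3,0],[0,0,-6,0],[0,0,-6,0],[0,0,-6,0]]]'; python3 look.py top,scene,wrist S,436,-92,55,75; python3 plan.py 436.5,-92,200,4.8
```

```text
t: 42.85
eef_pos: [0.4368, -0.3029, 0.0532]
ee_rot: [3.14, -0.002, 0.524]
force: [0.2, 1.2, -0.9]
width: 0.0619
gripper_force: 20.0
t: 43.35
eef_pos: [0.4359, -0.3027, 0.0518]
ee_rot: [3.142, -0.0, 0.524]
force: [-0.3, 0.7, 0.6]
width: 0.0873
gripper_force: 0.0
t: 43.85
eef_pos: [0.4371, -0.3031, 0.2043]
ee_rot: [3.138, -0.003, 0.524]
force: [0.6, -0.2, -1.1]
width: 0.0875
gripper_force: 0.0
top S,436,-92,55,75 50 [434.1 -74.9  59.6  28.4   4.6] z90 0.0695
scene S,436,-92,55,75 236 [437.1 -92.9  64.6  61.9   4.7] z90 0.0694
wrist S,436,-92,55,75 2728 [436.6 -91.5  62.1  63.8   4.8] z90 0.0654
at [ 435.2 -302.4  200.8] 30.01 tilt [-3.14e+00  1.00e-03] w 0.0876 F [-0.4 -0.8 -0.7] t 44.0
436.5,-92,200,4.8 [ 4.25 -7.26  0.03  5.04]
```

```bash
python3 -m crank '[[[2.1,-3.6,0,2],[4.25,-7.26,0,4],[4.25,-7.26,0,5.04],[4.25,-7.26,0,5.04],[4.25,-7.26,0,5.04],[4.25,-7.26,0,5.04],[4.25,-7.26,0,5.04],[4.25,-7.26,0,5.04],[4.25,-7.26,0,5.04]]]'; python3 plan.py 436.7,-92,46,4.8;python3 look.py wrist S,437,-92,55,75
```

```text
t: 45.12
eef_pos: [0.437, -0.0929, 0.2017]
ee_rot: [3.142, 0.0, 0.083]
force: [-0.1, -0.2, 0.4]
width: 0.0876
gripper_force: 0.0
at [437.  -92.9 201.7] 4.75 tilt [3.142 0.   ] w 0.0876 F [-0.1 -0.2  0.4] t 45.125
436.7,-92,46,4.8 [-0.01 -0.04  6.23 -0.01]
wrist S,437,-92,55,75 1721 [437.5 -91.4  61.7  62.1   4.7] z90 0.066
```

```bash
python3 -m crank '[[[0,-0.03,3,0],[0,-0.03,5,0],[0,-0.03,6.2,0],[0,-0.03,6.2,0],[0,-0.03,6.2,0]]]'; python3 -m crank '[[[0,0,0,0],[0,0,0,0],[0,0,0,0],[0,0,0,0],[0,0,0,0],[0,0,0,0]]]' 1 20;  python3 plan.py; python3 -m crank '[[[0,0,-3,0],[0,0,-6,0],[0,0,-7,0],[0,0,-7,0],[0,0,-7,0]]]'; python3 plan.py 460,-250,220,30 350,-352,220,30 
```

```text
t: 45.8
eef_pos: [0.4381, -0.0916, 0.048]
ee_rot: [3.141, -0.001, 0.084]
force: [-0.2, 0.6, 0.5]
width: 0.0876
gripper_force: 0.0
t: 46.55
eef_pos: [0.4374, -0.0915, 0.0473]
ee_rot: [3.142, -0.001, 0.084]
force: [-1.1, 1.4, 6.6]
width: 0.0617
gripper_force: 20.0
at [437.4 -91.5  47.3] 4.83 tilt [ 3.142e+00 -1.000e-03] w 0.0617 F [-1.1  1.4  6.6] t 46.55
t: 47.18
eef_pos: [0.4364, -0.0915, 0.2212]
ee_rot: [-3.141, 0.001, 0.084]
force: [-0.0, -0.4, -1.1]
width: 0.0615
gripper_force: 20.0
at [436.4 -91.5 221.2] 4.8 tilt [-3.141e+00  1.000e-03] w 0.0615 F [-0.  -0.4 -1.1] t 47.175
460,-250,220,30 [ 0.41  6.4   0.05 -5.04]
350,-352,220,30 [-4.32 10.09  0.05 -5.04]
```

```bash
python3 -m crank '[[[0.2,3,0,-2],[0.41,6.4,0,-4],[0.41,6.4,0,-5.04],[0.41,6.4,0,-5.04],[-2,8,0,-5.04],[-4.32,10.09,0,-5.04],[-4.32,10.09,0,-5.04],[-4.32,10.09,0,-5.04],[-4.32,10.09,0,-5.04],[-4.32,10.09,0,-5.04],[-4.32,10.09,0,-5.04],[-4.32,10.09,0,-5.04]]]'; python3 plan.py 350,-352,52.5,30; python3 look.py scene S,436,-302,60,85
```

```text
t: 48.68
eef_pos: [0.3509, -0.3517, 0.2218]
ee_rot: [-3.142, 0.0, 0.525]
force: [0.4, -0.3, -1.3]
width: 0.0617
gripper_force: 20.0
at [ 350.9 -351.7  221.8] 30.06 tilt [-3.142  0.   ] w 0.0617 F [ 0.4 -0.3 -1.3] t 48.675
350,-352,52.5,30 [-0.04 -0.01  6.77  0.01]
scene S,436,-302,60,85 268 [ 435.1 -304.3   66.1   62.9   29.9] z90 0.0745
```

```bash
python3 -m crank '[[[-0.03,0,3,0],[-0.03,0,5.5,0],[-0.03,0,6.4,0],[-0.03,0,6.6,0],[-0.03,0,6.76,0],[-0.03,0,6.76,0],[-0.03,0,6.76,0]]]'; python3 -m crank '[[[0,0,0,0],[0,0,0,0],[0,0,0,0],[0,0,0,0]]]' 0; python3 -m crank '[[[0,0,-3,0],[0,0,-6,0],[0,0,-7,0],[4,0,-7,0],[6,-4,-7,0],[8,-6,-7,0],[8,-6,-7,0],[8,-6,-7,0],[8,-6,-7,0],[8,-6,-7,0]]]'; python3 look.py top,scene S,436,-302,60,85 S,350,-352,60,85 R,665,-202,100,130 R,409,416,140,170 R,509,396,140,170; python3 - <<'E'
from h import *
p,W=cloud('scene');cv2.imwrite('pics/s4.png',p[:,:,::-1])
E
```

```text
t: 49.6
eef_pos: [0.3508, -0.3528, 0.0541]
ee_rot: [3.14, -0.001, 0.524]
force: [0.8, -0.8, -1.0]
width: 0.062
gripper_force: 20.0
t: 50.1
eef_pos: [0.3499, -0.3524, 0.0528]
ee_rot: [3.142, -0.0, 0.524]
force: [0.2, -1.2, -0.8]
width: 0.0868
gripper_force: 0.0
t: 51.35
eef_pos: [0.4478, -0.1232, 0.2277]
ee_rot: [-3.142, 0.001, 0.523]
force: [-0.4, -0.1, 0.3]
width: 0.0875
gripper_force: 0.0
top S,436,-302,60,85 none
top S,350,-352,60,85 194 [ 350.1 -352.    62.6   62.9   29.8] z90 0.0742
top R,665,-202,100,130 200 [ 663.6 -202.4   29.8] z90 0.1232
top R,409,416,140,170 102 [409.1 414.6   9.8] z90 0.1607
top R,509,396,140,170 96 [509.8 395.8   9.9] z90 0.1611
scene S,436,-302,60,85 269 [ 435.5 -303.9   66.1   63.    30.1] z90 0.0742
scene S,350,-352,60,85 256 [ 350.  -353.6   67.9   62.6   29.7] z90 0.0742
scene R,665,-202,100,130 428 [ 665.3 -204.    29.9] z90 0.1235
scene R,409,416,140,170 107 [409.4 413.9  10.3] z90 0.161
scene R,509,396,140,170 119 [510.7 394.7  10.1] z90 0.1611
```

View pics/s4.png

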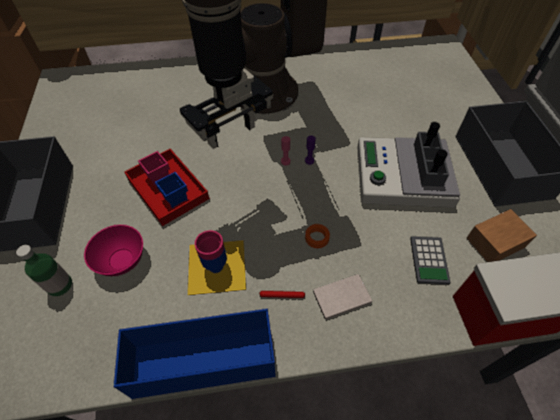

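The stack stands on the mat at (212,255), both squares stand in the red tray at (155,165) and (172,188), the bobbins are upright in the tray at (433,140) and (438,165), and the bystanders are where they were. Handing in.

```bash
python3 -c "
from station import arm
print(arm.job_done())"
```

```text
the job is handed in; nothing more can be done
None
```

The job is handed in at about 51 s: both bobbins present stand head up in pockets, the key was pressed to its stop, the three round tubs are nested on the mat, and both square tubs stand side by side in the red tray; I was not shown the verdict.

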